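Reset the stay of a display case door

TASK

The glass door of the small display case is held almost shut by the flat steel stay lying on top of the case: the stay's long slot sits over an upright pin. Take the stay by its knob, lift it off the pin, draw it forward so that the door swings further open, and drop the middle one of its three round holes fully down over the pin, feeling for the pin gently and without forcing the stay down on it. Then let go, and leave the goods round the case where they are.

Things in the scene. Friction and masses are not known exactly. Their poses are not given: they have to be found in the camera images.
- case: Fixed dark wooden display case with glass sides, 150 deep (x) x 200 wide (y) x 150 mm high, wooden top 154 x 204. Origin: centre of its underside on the table; -x is its front, z up. The glass door (194 wide, 12 mm thick) opens towards -x. Two carved boxes inside are not to be handled. Pin, stay and knob are on its top, reached from above.
- door_hinge (a point): Point on the door's upright hinge line, at the case's front left: x = -80, y = +98, z = 154 mm in the case's frame. The stay's pivot is on the door's top edge, 100 mm from this line: with the door open by t rad it lies at x = -80 - 100 sin t, y = 98 - 100 cos t mm in the case's frame.
- door (a joint): Door angle in rad, 0 at the start, where the door already stands 0.161 rad open; grows as it opens (opening t = value + 0.161; stop at t = 1.3). The hinge has light friction (0.06 N m) and no spring, so the door stays where it is left.
- pin_mark (a point): Middle of the steel pin plate on the case's top (52 x 24 mm), at x = -30, y = 0, z = 154 mm in the case's frame, the height of the stay's underside when seated. The clamped, adjustable pin stands up to 10 mm in front of or behind this mark (along the case's x; y is exact): this is not measured and must be seen or felt.
- pin_foot (a point): Same place as pin_mark, 4 mm lower, on the case's top. Pin: diameter 8 mm, 0.5 mm chamfer, rising 8 mm above a round collar of diameter 18 mm, 4 mm high, which the seated stay lies on. If the hole misses it, the stay rests on its tip, 8 mm too high. The pin does not give; pressing the stay on the pin or case with over 30 N is a fault (about 20 N at the knob).
- stay: Flat steel bar 196 x 24 x 4 mm, about 0.14 kg, from the door's top edge back over the case's top. Origin: its pivot on the door, at its underside; +x runs along the bar to the knob, z up. It turns on a ball pivot: the bar swings sideways, lifts at the knob end and can twist. At the start its slot is over the pin; raising the knob 30 mm frees it.
- slot (a point): Centre, at the bar's underside, of the long slot (29.5 x 11 mm, long along the bar), 66 mm from the pivot: over the pin at the start.
- hole_middle (a point): Centre, at the bar's underside, of the middle one of three round through holes, diameter 9.8 mm, at 92, 118 and 144 mm from the pivot. This one, at 118 mm, is to be put over the pin.
- stay_knob (a point): Point to grip, on the axis of the stay's upright round knob, 170 mm from the pivot, 28 mm above the bar's underside. Cylinder of diameter 14 mm from 7 to 39 mm above the underside, top at 42; foot flange diameter 18 below 7; the bar's upper face is at 4 mm. Gripped lightly (8 N) across the bar by flat pads, it turns and tilts between them as the bar moves.
- candle_jar: Closed glass candle jar, 68 mm across, 102 mm high, loose on the table at the right of the case; leave it. Origin: centre of its underside.
- compass: Closed round brass pocket compass, 60 x 54 x 16 mm, loose on the table to the right of the case's front; leave it. Origin: centre of its underside.
- counter_bell: Round counter bell, 86 mm across, 58 mm high, behind the case; leave it. Origin: centre of its underside.
- packet_2: Flat paper packet, 85 x 62 x 16 mm, behind the case; leave it. Origin: centre of its underside.

How it is judged:
By the outcome, as a careful person would: the job done as asked, in the order asked, and still so for the second after the job is handed in, with the robot touching nothing.
It also fails if it takes over 58 s, if anything falls off the work surface, if the arm or the gripper's body presses on something with over 40 N, if the wrist force passes 120 N, or if a joint passes its speed limit or range.

ROBOT

A 7-joint arm with a two-finger parallel gripper is mounted at the origin on a cart in front of the work surface, level with it; the furniture and walls round the work are solid. World frame = base frame: x ahead of the robot, y to its left, z up, the work surface at z = 0. Lengths are in m, angles in rad, forces in N, time in s.
With the tool pointing down it reaches from about 0.4 to 0.85 m from the base axis. Payload 10.4 kg.
Tool frame: the origin (TCP) lies on the centre line of the jaws, within the pads' length; the fingertips stand 11 mm ahead of it and the grasp point (between the pads) lies 8 mm behind it; z points along the fingers, y is the line along which they close (so a half turn about z gives the same grasp; the last joint's range is limited). The gripper opens to 87 mm and grips with 3 to 60 N. Pads are 19 mm wide; open, the fingers measure 117 mm over their backs; the gripper's body (75 mm by 190 mm) begins 51 mm behind the grasp point.
Start: joints at [-1.172, 0.332, -0.065, 1.46, 0.022, 1.35, -0.088], TCP at [0.256, 0.57, 0.234] pointing down, gripper open.
Joint ranges: [-2.6, 2.6], [-0.5, 2.12], [-1.47, 1.34], [0.16, 2.42], [-1.27, 4.41], [0.06, 2.06], [-2.6, 2.6]. Speed limits (rad/s): [2.22, 2.22, 2.79, 2.79, 3.14, 3.14, 3.14].

INTERFACE

Orientations are given as a unit quaternion [x, y, z, w].
In Python, from bench import r gives the robot as it stands.
- The arm moves only by the shell command python3 -m pendant 'ROWS' [OPENING] [FORCE]. ROWS is JSON, a list of rows, each a list of 4 numbers: the shift along the tool's x, y, z in m, then the turn about the tool's z in rad. A call has 1 to 8 rows; each row shifts and turns the commanded pose from where the row before left it, along the tool's axes as they then stand; what a row does not reach is not made up. A row lasts 1/12 s, in which the tool goes at most 41.7 mm and 7.16 degrees, less where a joint would pass 70% of its speed; a pose out of reach is approached as far as the arm can. A call with a gripper value outside its range is refused whole. OPENING is the opening, from 0 (shut) to 1 (fully open), set as the call begins (- or left out, the last holds). The fingers move at their own pace and stop on an object; FORCE is the grip in N (left out, the last holds). Time passes only in rows, so rows that do not move let the fingers close. It gives the time, the measured TCP pose, the force, the opening and the grip force at its end, in the units of the state.
- r.read_state(): the state, without advancing time (a new reading comes with each control period).
- r.camera(name): name is "side" or "top" or "wrist"; returns a dict with "img" (480x640x3 uint8, red, green, blue), "camera_matrix" (3x3 intrinsics, pixels), "xyz" and "attitude" of the camera in the world. Camera axes: x right, y down, z forward; pixel columns grow to the right and rows downward; lengths in m; the calibration is good to about 2 mm. The wrist camera is an equidistant fisheye: a pixel r from the principal point sees the ray r / f radians off the axis. A picture is of the moment at which its call begins. There is no depth.
- r.close_job(): hands the job in; it is judged then, once.
Trained networks look in the newest picture that a camera, given by its name, has taken for a name from the list of things; names that differ only in an ending like _2 or _b are one class to them, and where a whole thing is asked for, a point or a joint stands for the part that bears it (a point fixed in the world has none). Each returns a list of dicts, best first, with "score" (0 to 1); they miss things now and then, are a little off and sometimes report something else, mostly with a low value. They report only what shows in the picture. A call takes as long as a camera call.
- r.outline_of(thing, camera): "mask" (480x640 bool, what is visible of it) and "bbox" ([centre column, centre row, width, height] in pixels, round what is visible of it).
The state is a dict: "time": time; "joint_positions": joint angles; "joint_vel": joint speeds; "joint_torque": joint torques, N m; "ee_pos": TCP position; "eef_rot": TCP orientation; "ft_force": force on the tool from outside, world axes, zero at the start; "torque": the same for the moment, N m; "width": finger opening in m; "grip_force": force on a finger pad.
Only numpy, scipy, OpenCV 4.12 (cv2) and the standard library are available. Lean on these libraries where they do the work, as an engineer would, in place of code of your own. Each camera call takes 0.05 s, during which the arm holds its last target. There are 200 camera calls.

## Working session

There is one attempt and no reset: what is moved stays moved. The work goes in short steps, Python scripts to look and compute and a shell command to move; the robot and the scene stay as the last step left them, time stands still between calls to the robot, and variables do not carry over. Pictures are saved under pics/ and viewed, at most 13 in all, crops included, and the job is handed in when it is done.

```bash
ls; mkdir -p pics; python3 - <<'E'
from bench import r
import cv2,numpy as np
s=r.read_state();print({k:np.round(v,3).tolist() for k,v in s.items()})
for n in("top","side"):
    c=r.camera(n);cv2.imwrite(f"pics/{n}0.png",c["img"][:,:,::-1]);print(n,c["camera_matrix"],c["xyz"],c["attitude"])
    for t in("case","stay","stay_knob","pin_mark","door","candle_jar","compass"):
        try:
            o=r.outline_of(t,n);print(t,[(round(d["score"],2),np.round(d["bbox"]).tolist()) for d in o[:2]])
        except Exception as e:print(t,e)
E
```

```text
pics
{'time': 0.0, 'joint_positions': [-1.172, 0.333, -0.065, 1.461, 0.022, 1.35, -0.088], 'joint_vel': [-0.0, -0.001, -0.001, 0.001, -0.002, 0.002, -0.001], 'joint_torque': [0.001, -62.327, 0.025, -38.989, -0.061, 0.04, 0.0], 'ee_pos': [0.256, 0.57, 0.233], 'eef_rot': [0.209, 0.978, -0.001, -0.0], 'ft_force': [0.502, -0.33, 0.647], 'torque': [-0.005, 0.006, -0.017], 'grip_force': 0.0, 'width': 0.087}
top [[597.74220628   0.         322.09509576]
 [  0.         597.74220628 251.80859632]
 [  0.           0.           1.        ]] [ 0.30733676 -0.22782603  1.23797983] [-0.70073216  0.70286213 -0.08370236  0.08918063]
case [(0.88, [292.0, 291.0, 118.0, 115.0]), (0.32, [368.0, 298.0, 40.0, 42.0])]
stay [(0.82, [290.0, 282.0, 24.0, 104.0])]
stay_knob [(0.88, [293.0, 283.0, 20.0, 109.0])]
pin_mark [(0.95, [291.0, 292.0, 117.0, 120.0])]
door [(0.71, [284.0, 333.0, 105.0, 34.0]), (0.48, [292.0, 290.0, 119.0, 118.0])]
candle_jar [(0.87, [368.0, 298.0, 40.0, 42.0]), (0.67, [361.0, 338.0, 24.0, 23.0])]
compass [(0.58, [361.0, 337.0, 26.0, 24.0]), (0.47, [266.0, 215.0, 41.0, 33.0])]
side [[536.6452922    0.         322.92470042]
 [  0.         536.6452922  239.39417862]
 [  0.           0.           1.        ]] [0.27314245 0.51015577 0.50732818] [-0.16297505  0.82525721 -0.53263318  0.09322862]
case [(0.57, [330.0, 308.0, 172.0, 165.0])]
stay [(0.97, [331.0, 245.0, 126.0, 57.0])]
stay_knob [(0.87, [330.0, 244.0, 124.0, 52.0])]
pin_mark [(0.71, [327.0, 307.0, 175.0, 160.0])]
door [(0.77, [375.0, 318.0, 79.0, 142.0])]
candle_jar [(0.29, [328.0, 306.0, 173.0, 160.0])]
compass []
```

```bash
python3 - <<'E'
import cv2,numpy as np
a=cv2.imread("pics/top0.png")[205:385,200:410];b=cv2.imread("pics/side0.png")[180:420,210:450]
cv2.imwrite("pics/c0.png",cv2.resize(a,None,fx=3.3,fy=3.3,interpolation=2)[:594])
cv2.imwrite("pics/c1.png",cv2.resize(b,None,fx=2.5,fy=2.5,interpolation=2))
E
```

```text
(no output)
```

View pics/c0.png

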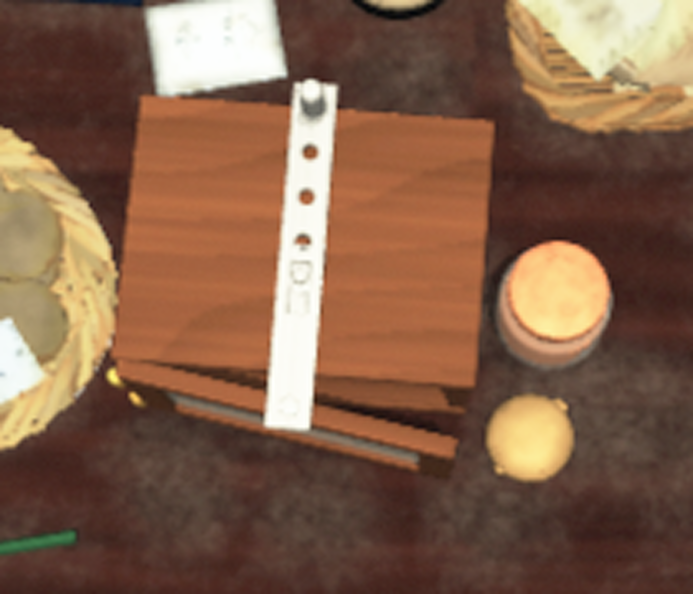

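View pics/c1.png

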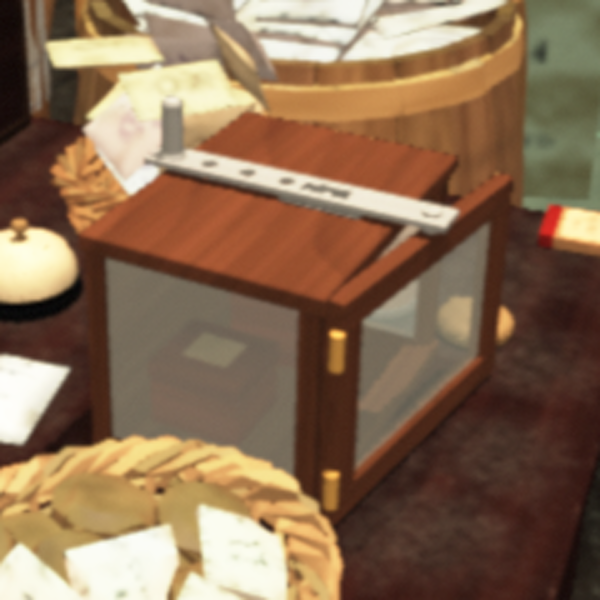

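```bash
cat > h.py <<'E'
import numpy as np,cv2
from scipy.spatial.transform import Rotation as R
from scipy.optimize import least_squares
def cal(c): return dict(K=np.array(c["camera_matrix"]),p=np.array(c["xyz"]),R=R.from_quat(c["attitude"]).as_matrix())
TOP=dict(K=np.array([[597.742,0,322.095],[0,597.742,251.809],[0,0,1]]),p=np.array([0.30733676,-0.22782603,1.23797983]),R=R.from_quat([-0.70073216,0.70286213,-0.08370236,0.08918063]).as_matrix())
SIDE=dict(K=np.array([[536.645,0,322.925],[0,536.645,239.394],[0,0,1]]),p=np.array([0.27314245,0.51015577,0.50732818]),R=R.from_quat([-0.16297505,0.82525721,-0.53263318,0.09322862]).as_matrix())
def proj(c,P):
    q=(np.atleast_2d(P)-c["p"])@c["R"]; q=q@c["K"].T; return q[:,:2]/q[:,2:]
def back(c,uv,z):
    d=c["R"]@np.linalg.inv(c["K"])@np.array([*uv,1.]); return c["p"]+d*(z-c["p"][2])/d[2]
def c2w(pose,P):
    x,y,a=pose; P=np.atleast_2d(P); ca,sa=np.cos(a),np.sin(a)
    return np.c_[x+ca*P[:,0]-sa*P[:,1],y+sa*P[:,0]+ca*P[:,1],P[:,2]]
def w2c(pose,P):
    x,y,a=pose; P=np.atleast_2d(P)-[x,y,0]; ca,sa=np.cos(a),np.sin(a)
    return np.c_[ca*P[:,0]+sa*P[:,1],-sa*P[:,0]+ca*P[:,1],P[:,2]]
E
python3 - <<'E'
from h import *
C=np.array([[77,102,150],[77,-102,150],[-77,-102,150],[-77,102,150]])/1e3
t=np.array([[142,96],[494,121],[474,386],[114,357]])/3.3+[200,205]
s=np.array([[82,238],[250,113],[458,158],[332,303]])/2.5+[210,180]
for uv in t: print(back(TOP,uv,.15).round(4))
for uv in s: print(back(SIDE,uv,.15).round(4))
c0=back(TOP,t.mean(0),.15)
f=lambda q:np.r_[(proj(TOP,c2w(q,C))-t).ravel(),(proj(SIDE,c2w(q,C))-s).ravel()]
best=min((least_squares(f,[c0[0],c0[1],a],loss='soft_l1') for a in np.arange(-3,3.2,.7)),key=lambda o:o.cost)
print(best.x.round(4),best.cost,f(best.x).round(1))
q=best.x
for n,uv,z in(("knobtop",(312,86),.196),("pivot",(289,405),.158),("hole144",(310,152),.158),("hole118",(306,197),.158),("hole92",(303,241),.158)):
    w=back(TOP,np.array(uv)/3.3+[200,205],z);print(n,w.round(4),(w2c(q,w)*1e3).round(1))
ks=np.array((173,99))/2.5+[210,180];w=back(SIDE,ks,.196);print("knob side",w.round(4),(w2c(q,w)*1e3).round(1))
t=.161;print("pivot model",(-80-100*np.sin(t),98-100*np.cos(t)))
w=c2w(q,[[-.030,0,.154],[-.08,.098,.154]]);print(w.round(4))
E
```

```text
[ 0.6147 -0.0701  0.15  ]
[ 0.599  -0.2716  0.15  ]
[ 0.4476 -0.2586  0.15  ]
[ 0.4643 -0.059   0.15  ]
[ 0.6126 -0.0633  0.15  ]
[ 0.5965 -0.2653  0.15  ]
[ 0.4476 -0.2523  0.15  ]
[ 0.4614 -0.0532  0.15  ]
[ 0.531  -0.1635 -0.0789] 7.142722621231684 [-1.1 -0.6 -0.2 -0.4  0.3  0.7 -1.8  1.1 -0.4 -1.9 -0.4 -1.6  1.9 -1.5
 -0.  -1.1]
knobtop [ 0.607  -0.1701  0.196 ] [[ 76.2  -0.6 196. ]]
pivot [ 0.4364 -0.157   0.158 ] [[-94.8  -1.  158. ]]
hole144 [ 0.5791 -0.1672  0.158 ] [[4.83e+01 1.00e-01 1.58e+02]]
hole118 [ 0.5531 -0.1652  0.158 ] [[ 22.1   0.  158. ]]
hole92 [ 0.5279 -0.1638  0.158 ] [[ -3.1  -0.5 158. ]]
knob side [ 0.6058 -0.1662  0.196 ] [[ 74.7   3.2 196. ]]
pivot model (np.float64(-96.0305354073987), np.float64(-0.7067471581965208))
[[ 0.5011 -0.1611  0.154 ]
 [ 0.459  -0.0595  0.154 ]]
```

View pics/top0.png

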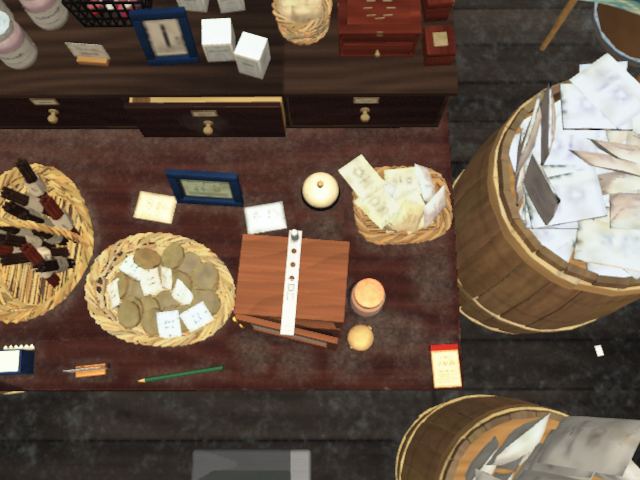

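```bash
cat >> h.py <<'E'
Q=[.531,-.1635,-.0789]
def plan(s,tgt,ydir_deg,zgrasp_tcp):
    "tool-frame shift and turn to bring TCP to world tgt=(x,y), TCP height, tool y at ydir_deg"
    M=R.from_quat(s["eef_rot"]).as_matrix(); d=np.array([tgt[0],tgt[1],zgrasp_tcp])-s["ee_pos"]
    a=np.degrees(np.arctan2(M[1,1],M[0,1])); 
    print("world d",d.round(4),"tool d",(M.T@d).round(4),"turn",round(-np.radians((ydir_deg-a+90)%180-90),3),"yang",a.round(2),"zaxis",M[:,2].round(4),"j",np.round(s["joint_positions"],2),"f",np.round(s["ft_force"],1),"t",round(s["time"],2))
E
python3 - <<'E'
from h import *; from bench import r
plan(r.read_state(),c2w(Q,[[.074,-.0005,0]])[0],85.5,.26)
E
```

```text
world d [ 0.3489 -0.7401  0.0264] tool d [-0.6213 -0.5324 -0.0265] turn -0.343 yang 65.83 zaxis [-0.e+00  1.e-04 -1.e+00] j [-1.17  0.33 -0.06  1.46  0.02  1.35 -0.09] f [-0.5 -0.1 -0. ] t 0.8
```

```bash
python3 -m pendant '[[-0.01,-0.008,-0.01,0],[-0.026,-0.022,-0.01,0],[-0.026,-0.022,-0.01,0],[-0.026,-0.022,-0.01,0],[-0.026,-0.022,-0.01,0],[-0.026,-0.022,-0.01,0],[-0.026,-0.022,0,0],[-0.026,-0.022,0,0]]' 1
python3 -c "
from h import *; from bench import r
plan(r.read_state(),c2w(Q,[[.074,-.0005,0]])[0],85.5,.26)"
```

```text
time: 1.47
ee_pos: [0.3657, 0.3416, 0.2952]
eef_rot: [0.21, 0.978, 0.001, 0.0]
ft_force: [1.7, 0.1, -0.3]
width: 0.0871
grip_force: 0.0
world d [ 0.2391 -0.5114 -0.0352] tool d [-0.4277 -0.3685  0.0345] turn -0.344 yang 65.79 zaxis [ 0.0014  0.0021 -1.    ] j [-0.92  0.02  0.08  1.69 -0.    1.42  0.31] f [ 1.7  0.1 -0.3] t 1.47
```

```bash
python3 -m pendant '[[-0.027,-0.023,0,0],[-0.027,-0.023,0,0],[-0.027,-0.023,0,0],[-0.027,-0.023,0,0],[-0.027,-0.023,0,0],[-0.027,-0.023,0,0],[-0.027,-0.023,0,0],[-0.027,-0.023,0,0]]' && python3 -m pendant '[[-0.027,-0.023,0,0],[-0.027,-0.023,0,0],[-0.027,-0.023,0,0],[-0.027,-0.023,0,0],[-0.02,-0.018,0,-0.08],[-0.015,-0.012,0,-0.09],[-0.01,-0.01,0,-0.09],[0,0,0,-0.083]]' 0.6
python3 - <<'E'
from h import *; from bench import r
s=r.read_state();plan(s,c2w(Q,[[.074,-.0005,0]])[0],85.5,.26)
c=r.camera("wrist");cv2.imwrite("pics/w1.png",c["img"][:,:,::-1]);print(c)if 0 else print(c["camera_matrix"],c["xyz"],c["attitude"])
for t in("stay","stay_knob"): print(t,[(d["score"],d["bbox"]) for d in r.outline_of(t,"wrist")[:2]])
E
```

```text
time: 2.13
ee_pos: [0.4866, 0.0849, 0.2945]
eef_rot: [0.21, 0.978, 0.001, 0.0]
ft_force: [0.7, -0.2, 0.2]
width: 0.0872
grip_force: 0.0
time: 2.8
ee_pos: [0.5755, -0.0979, 0.2941]
eef_rot: [0.039, 0.999, -0.0, 0.0]
ft_force: [-0.0, 0.3, -0.6]
width: 0.0532
grip_force: 0.0
world d [ 0.0293 -0.0719 -0.0341] tool d [-0.0348 -0.0694  0.0342] turn -0.0 yang 85.49 zaxis [ 5.e-04 -1.e-03 -1.e+00] j [-0.35  0.23  0.53  1.51 -0.11  1.44  1.67] f [-0.   0.3 -0.6] t 2.8
[[371.64829954   0.         317.06310314]
 [  0.         371.64829954 239.009434  ]
 [  0.           0.           1.        ]] [ 0.50117362 -0.09167958  0.44504516] [0.72704223 0.67259516 0.09355499 0.10135488]
stay [(0.81, [231.4, 175.1, 36.2, 251.0])]
stay_knob [(0.77, [233.4, 174.9, 37.8, 249.8])]
```

View pics/w1.png

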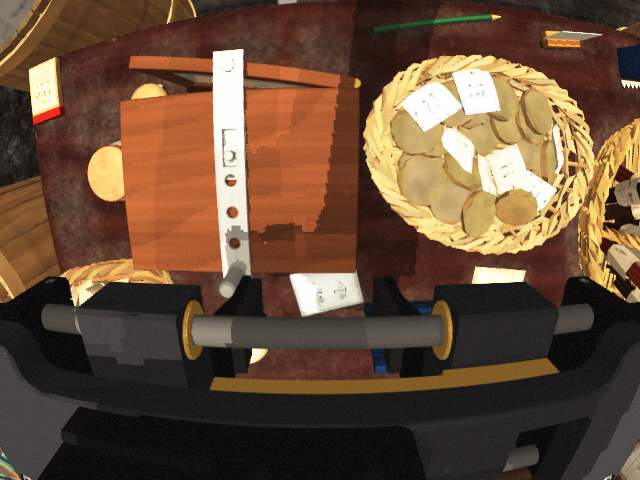

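```bash
cat >> h.py <<'E'
def fback(c,uv,z):
    K=np.array(c["camera_matrix"]);v=(np.array(uv)-K[:2,2])/K[0,0];t=np.hypot(*v)
    d=R.from_quat(c["attitude"]).as_matrix()@np.r_[np.sin(t)*v/t,np.cos(t)]
    p=np.array(c["xyz"]);return p+d*(z-p[2])/d[2]
E
python3 - <<'E'
from h import *
c=dict(camera_matrix=[[371.648,0,317.063],[0,371.648,239.009],[0,0,1]],xyz=[0.50117362,-0.09167958,0.44504516],attitude=[0.72704223,0.67259516,0.09355499,0.10135488])
for n,uv,z in(("pivot",(228,64),.158),("slot f",(228,130),.158),("slot r",(230,166),.158),("pin?",(232,155),.162),("h92",(231,181),.158),("h118",(233,212),.158),("h144",(234,243),.158),("knobtop",(239,271),.196),("FL",(359,88),.15),("FR",(121,101),.15),("BR",(133,271),.15),("BL",(356,273),.15)):
    w=fback(c,uv,z);print(n,w.round(4),(w2c(Q,w)*1e3).round(1)[0])
a=cv2.imread("pics/w1.png")[110:310,180:300];cv2.imwrite("pics/c2.png",cv2.resize(a,None,fx=3,fy=3,interpolation=2))
E
```

```text
pivot [ 0.4369 -0.1558  0.158 ] [-94.4   0.3 158. ]
slot f [ 0.4894 -0.1602  0.158 ] [-4.17e+01  1.00e-01  1.58e+02]
slot r [ 0.5178 -0.1615  0.158 ] [-13.3   0.9 158. ]
pin? [ 0.5093 -0.158   0.162 ] [-22.1   3.8 162. ]
h92 [ 0.5298 -0.1621  0.158 ] [ -1.3   1.3 158. ]
h118 [ 0.5548 -0.1635  0.158 ] [ 23.7   1.8 158. ]
h144 [ 0.5806 -0.1662  0.158 ] [ 49.6   1.2 158. ]
knobtop [ 0.5914 -0.1557  0.196 ] [ 59.6  12.5 196. ]
FL [ 0.4649 -0.056   0.15  ] [-74.4 101.9 150. ]
FR [ 0.449  -0.2563  0.15  ] [-74.4 -99.  150. ]
BR [ 0.6022 -0.2709  0.15  ] [  79.5 -101.5  150. ]
BL [ 0.6173 -0.0675  0.15  ] [ 78.5 102.5 150. ]
```

View pics/c2.png

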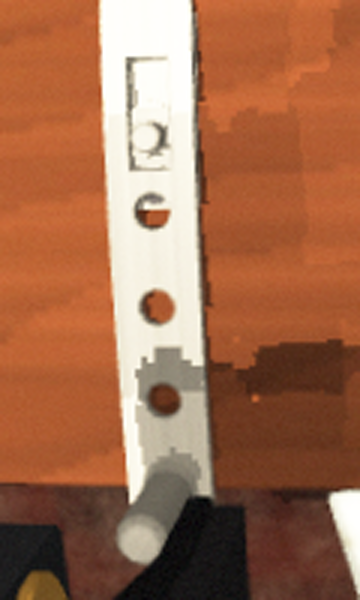

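```bash
python3 - <<'E'
from h import *
c=dict(camera_matrix=[[371.648,0,317.063],[0,371.648,239.009],[0,0,1]],xyz=[0.50117362,-0.09167958,0.44504516],attitude=[0.72704223,0.67259516,0.09355499,0.10135488])
for n,uv,z in(("slot f",(229,129),.158),("slot r",(230,167.2),.158),("pin",(229.4,156),.162),("knobtop",(227,290),.196)):
    w=fback(c,uv,z);print(n,w.round(4),(w2c(Q,w)*1e3).round(1)[0])
from bench import r
plan(r.read_state(),[.6065,-.1685],85.5,.22)
E
```

```text
slot f [ 0.4888 -0.1593  0.158 ] [-42.4   0.9 158. ]
slot r [ 0.5188 -0.1616  0.158 ] [-12.3   0.9 158. ]
pin [ 0.5098 -0.1602  0.162 ] [-21.4   1.7 162. ]
knobtop [ 0.6059 -0.1672  0.196 ] [ 74.9   2.2 196. ]
world d [ 0.0314 -0.0741 -0.0741] tool d [-0.0373 -0.0714  0.074 ] turn -0.003 yang 85.32 zaxis [ 4.e-04  6.e-04 -1.e+00] j [-0.36  0.22  0.53  1.51 -0.11  1.44  1.67] f [-0.   1.  -0.9] t 2.95
```

```bash
python3 -m pendant '[[-0.012,-0.024,0.01,0],[-0.012,-0.024,0.015,0],[-0.012,-0.023,0.015,0],[-0.001,0,0.015,0],[0,0,0.014,0],[0,0,0,0],[0,0,0,0]]' 0.6
python3 - <<'E'
from h import *; from bench import r
s=r.read_state();plan(s,[.606,-.168],85.5,.176)
c=r.camera("wrist");cv2.imwrite("pics/w2.png",c["img"][100:420,200:440,::-1].repeat(2,0).repeat(2,1)[:600]);print(c["xyz"],c["attitude"])
E
```

```text
time: 3.53
ee_pos: [0.6064, -0.1667, 0.2247]
eef_rot: [0.04, 0.999, 0.0, -0.0]
ft_force: [0.2, 0.0, 0.9]
width: 0.052
grip_force: 0.0
world d [-0.0004 -0.0013 -0.0487] tool d [ 0.0003 -0.0013  0.0487] turn -0.001 yang 85.42 zaxis [-7.e-04  8.e-04 -1.e+00] j [-0.23  0.37  0.55  1.49 -0.2   1.34  1.83] f [0.2 0.  0.9] t 3.53
[ 0.53233484 -0.16063814  0.37572934] [0.72759142 0.67213825 0.09363631 0.1003651 ]
```

View pics/w2.png

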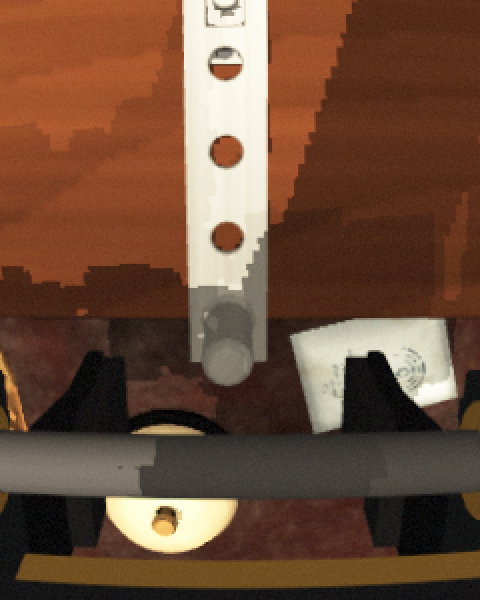

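```bash
python3 - <<'E'
from h import *
c=dict(camera_matrix=[[371.648,0,317.063],[0,371.648,239.009],[0,0,1]],xyz=[0.53233484,-0.16063814,0.37572934],attitude=[0.72759142,0.67213825,0.09363631,0.1003651])
for n,uv,z in(("knobtop",(313.5,281),.196),("h144",(313.5,218.5),.158),("h118",(313,175.5),.158),("h92",(312.8,131.5),.158),("pin",(312.5,105),.162)):
    print(n,fback(c,uv,z).round(4))
E
python3 -m pendant '[[0,-0.001,0.008,0],[0,0,0.016,0],[0,0,0.016,0],[0,0,0.008,0],[0,0,0,0],[0,0,0,0]]'
```

```text
knobtop [ 0.6055 -0.1681  0.196 ]
h144 [ 0.5808 -0.1663  0.158 ]
h118 [ 0.5549 -0.1645  0.158 ]
h92 [ 0.5291 -0.1626  0.158 ]
pin [ 0.514  -0.1615  0.162 ]
time: 4.08
ee_pos: [0.6068, -0.1683, 0.177]
eef_rot: [0.039, 0.999, 0.0, 0.0]
ft_force: [1.0, -0.3, 0.2]
width: 0.0522
grip_force: 0.0
```

```bash
python3 -m pendant '[[0,0,0,0],[0,0,0,0],[0,0,0,0],[0,0,0,0],[0,0,0,0],[0,0,0,0],[0,0,0,0],[0,0,0,0]]' 0 8
```

```text
time: 4.75
ee_pos: [0.6068, -0.1684, 0.1766]
eef_rot: [0.039, 0.999, 0.0, 0.0]
ft_force: [0.2, -0.2, -0.8]
width: 0.0138
grip_force: 8.0
```

```bash
python3 -m pendant '[[0.0005,0,-0.004,0],[0.0015,0,-0.007,0],[0.002,0,-0.008,0],[0.002,0,-0.008,0],[0.002,0,-0.006,0],[0,0,0,0],[0,0,0,0]]'
python3 - <<'E'
from bench import r
import cv2,numpy as np
im=r.camera("top")["img"];im2=r.camera("side")["img"]
a=cv2.resize(im[215:355,230:330],None,fx=4,fy=4,interpolation=2);b=cv2.resize(im2[190:330,240:335],None,fx=4,fy=4,interpolation=2)
cv2.imwrite("pics/l1.png",np.hstack([a,b])[:,:,::-1]);print(r.read_state()["ft_force"])
np.save("top1.npy",im);np.save("side1.npy",im2)
E
```

```text
time: 5.33
ee_pos: [0.5991, -0.1679, 0.2103]
eef_rot: [0.039, 0.999, 0.0, 0.001]
ft_force: [1.9, 1.9, -0.8]
width: 0.0138
grip_force: 8.0
[ 0.05040868 -0.11500334 -1.0658671 ]
```

View pics/l1.png

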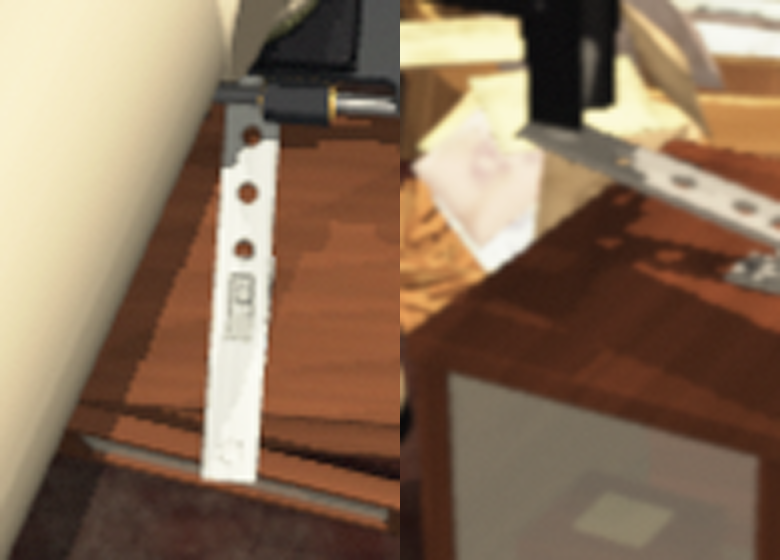

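```bash
python3 - <<'E'
from bench import r
import cv2,numpy as np
c=r.camera("wrist");im2=np.load("side1.npy");print(c["xyz"].tolist(),c["attitude"].tolist())
a=cv2.resize(im2[215:290,370-80:370+10],None,fx=8,fy=8,interpolation=2)[:,:400]
a=cv2.resize(im2[225:300,300:375],None,fx=5.3,fy=5.3,interpolation=2)
b=cv2.resize(c["img"][40:190,270:360],None,fx=4,fy=4,interpolation=2)
o=np.zeros((600,800,3),np.uint8);o[:a.shape[0],:a.shape[1]]=a;o[:600,410:770]=b
cv2.imwrite("pics/l2.png",o[:,:,::-1])
E
```

```text
[0.5246011202746416, -0.16158444853040171, 0.36040327379017295] [0.7270710980862864, 0.6725935750934006, 0.09386510924815741, 0.10087042349723327]
```

View pics/l2.png

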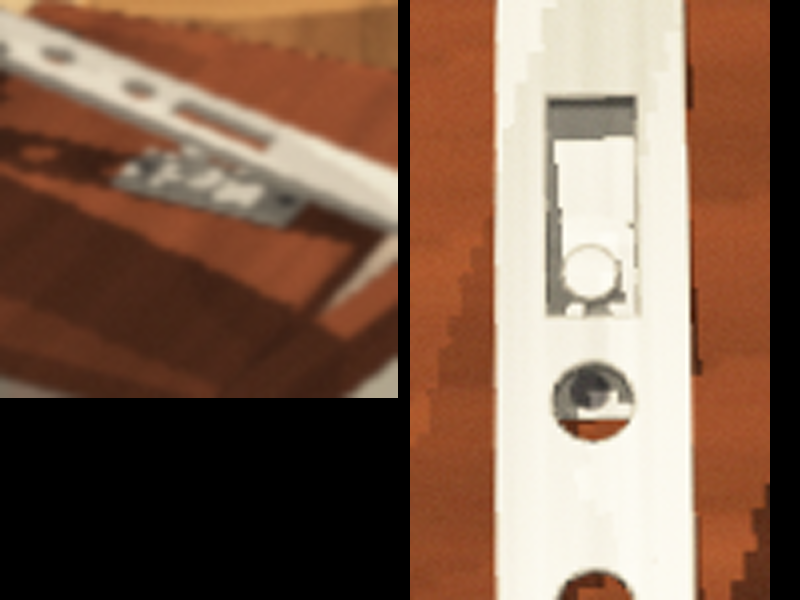

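```bash
python3 - <<'E'
from h import *
c=dict(camera_matrix=[[371.648,0,317.063],[0,371.648,239.009],[0,0,1]],xyz=[0.5246011202746416,-0.16158444853040171,0.36040327379017295],attitude=[0.7270710980862864,0.6725935750934006,0.09386510924815741,0.10087042349723327])
pin=fback(c,(315.25,108),.162)
for n,uv,z in(("pin",(315.25,108),.162),("plate rear",(315,145),.151)):
    w=fback(c,uv,z);print(n,w.round(4),(w2c(Q,w)*1e3).round(1))
# case frame consistent with stay: knob initial wrist/TCP (.6068,-.1684) <-> case (73.97,0)
a=-.0789;k0=np.array([.6068,-.1684]);u=np.array([np.cos(a),np.sin(a)]);n_=np.array([-u[1],u[0]])
d=pin[:2]-k0;px=73.97+1e3*d@u;print("pin case est",px,1e3*d@n_)
from scipy.optimize import brentq
for p in(px-1.5,px,px+1.5):
    f=lambda t:np.hypot(-80-100*np.sin(t)-p,98-100*np.cos(t))-118
    t=brentq(f,.2,1.25);pv=np.array([-80-100*np.sin(t),98-100*np.cos(t)]);b=(np.array([p,0])-pv)/118
    K=pv+170*b;ang=np.arctan2(b[1],b[0]);w=k0+((K[0]-73.97)*u+K[1]*n_)/1e3
    # lifted: pivot same, underside at pivot .154, grasp 30.6 above; tilt e
    out=[]
    for e in(.19,.10,.065,0):
        rr=170*np.cos(e)-30.6*np.sin(e);G=pv+rr*b;wg=k0+((G[0]-73.97)*u+G[1]*n_)/1e3
        out.append((e,wg.round(4).tolist(),round(.154+(170*np.sin(e)+30.6*np.cos(e))/1e3-.008,4)))
    print(round(p,1),"t",round(t,3),"ang",round(ang,4),"bar ydir",round(np.degrees(a+ang)+90,2),out)
from bench import r
s=r.read_state();print(s["ee_pos"],s["time"],s["ft_force"])
E
```

```text
pin [ 0.5095 -0.1612  0.162 ] [[-21.6   0.6 162. ]]
plate rear [ 0.5294 -0.1629  0.151 ] [[ -1.6   0.4 151. ]]
pin case est -23.628423190763726 -0.49392666746524316
-25.1 t 0.663 ang -0.1634 bar ydir 76.12 [(0.19, [0.5499, -0.1709], np.float64(0.2082)), (0.1, [0.5547, -0.1721], np.float64(0.1934)), (0.065, [0.5562, -0.1725], np.float64(0.1876)), (0, [0.5585, -0.1731], np.float64(0.1766))]
-23.6 t 0.646 ang -0.1546 bar ydir 76.62 [(0.19, [0.5515, -0.1707], np.float64(0.2082)), (0.1, [0.5563, -0.1718], np.float64(0.1934)), (0.065, [0.5578, -0.1722], np.float64(0.1876)), (0, [0.5601, -0.1727], np.float64(0.1766))]
-22.1 t 0.629 ang -0.146 bar ydir 77.11 [(0.19, [0.5531, -0.1705], np.float64(0.2082)), (0.1, [0.5579, -0.1716], np.float64(0.1934)), (0.065, [0.5594, -0.1719], np.float64(0.1876)), (0, [0.5617, -0.1724], np.float64(0.1766))]
[ 0.59876874 -0.16764898  0.20925905] 5.4833 [-0.2928549  -0.53857807 -0.21462004]
```

```bash
python3 -m pendant '[[0.003,-0.0006,0,0.015],[0.0065,-0.0014,0,0.02],[0.0065,-0.0014,0,0.02],[0.0065,-0.0014,0,0.02],[0.0065,-0.0014,0,0.02],[0.0065,-0.0014,0,0.02],[0.0065,-0.0014,0,0.02],[0.005,-0.0014,0,0.02]]' && python3 -m pendant '[[0,0,0,0],[0,0,0,0]]'
python3 - <<'E'
from h import *; from bench import r
s=r.read_state();plan(s,[.5515,-.1707],76.6,.2082)
c=r.camera("wrist");cv2.imwrite("pics/w5.png",c["img"][:,:,::-1]);print(c["xyz"].tolist(),c["attitude"].tolist())
np.save("w5.npy",np.r_[c["xyz"],c["attitude"]])
im=r.camera("side")["img"];print([ (d["score"],d["bbox"]) for d in r.outline_of("stay","side")[:1]])
a=cv2.resize(c["img"][130:270,270:360],None,fx=4.2,fy=4.2,interpolation=2)
b=cv2.resize(im[215:305,295:375],None,fx=5,fy=5,interpolation=2)
o=np.zeros((600,800,3),np.uint8);o[:588,:378]=a[:588];o[:450,390:790]=b
cv2.imwrite("pics/l3.png",o[:,:,::-1])
E
```

```text
time: 6.15
ee_pos: [0.55, -0.1711, 0.2096]
eef_rot: [0.118, 0.993, 0.0, 0.0]
ft_force: [2.3, -0.4, -0.1]
width: 0.0137
grip_force: 8.0
time: 6.32
ee_pos: [0.5503, -0.171, 0.2095]
eef_rot: [0.117, 0.993, 0.0, -0.0]
ft_force: [-0.6, 0.9, -0.9]
width: 0.0132
grip_force: 8.0
world d [ 0.0012  0.0003 -0.0013] tool d [-0.0011  0.0005  0.0013] turn 0.0 yang 76.61 zaxis [-5.e-04  6.e-04 -1.e+00] j [-0.27  0.26  0.59  1.66 -0.15  1.27  1.68] f [-0.6  0.9 -0.9] t 6.32
[0.47794470634755815, -0.15347567383832988, 0.36049762378519434] [0.7770781401628478, 0.6142455680845803, 0.08551033772896155, 0.10742405834346191]
[(0.73, [361.6, 247.4, 117.1, 84.5])]
```

View pics/l3.png

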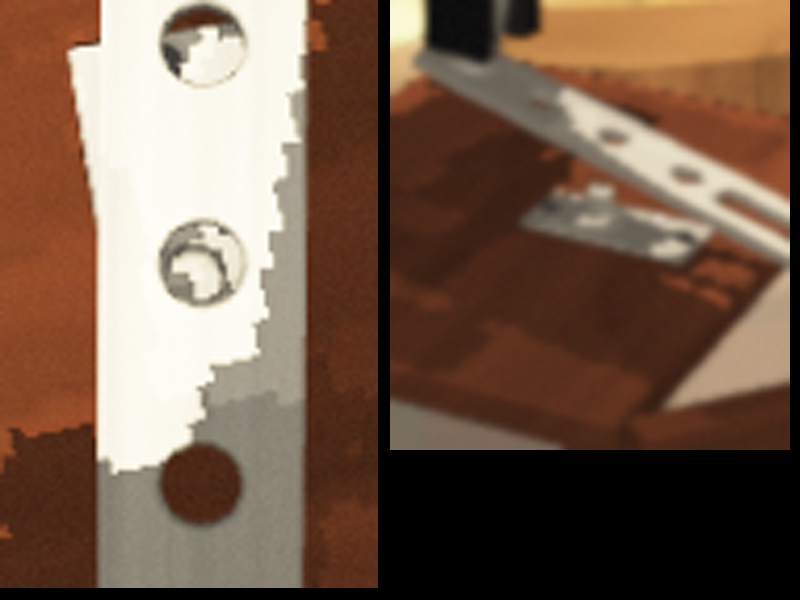

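```bash
python3 - <<'E'
from h import *
w=np.load("w5.npy");c=dict(camera_matrix=[[371.648,0,317.063],[0,371.648,239.009],[0,0,1]],xyz=w[:3],attitude=w[3:])
h=fback(c,(318.3,192.4),.181);p=fback(c,(316.9,194.8),.162);h3=fback(c,(270+201/4.2,130+484/4.2),.186)
print(h,p,h3)
# hole centre at underside, lowered: project onto bar geometry
e=.197;b=np.array([np.cos(np.radians(76.6-90)),np.sin(np.radians(76.6-90))])
G=np.array([.5503,-.171]);rg=.170*np.cos(e)-.0306*np.sin(e);pv=G-rg*b
print("pivot from grip",pv,"hole top expected",pv+b*(.118*np.cos(e)-.004*np.sin(e)))
d=p[:2]-pv;print("pin along",d@b,"lat",-d[0]*b[1]+d[1]*b[0],"dist",np.hypot(*d))
E
```

```text
[ 0.50452934 -0.15899074  0.181     ] [ 0.50844625 -0.16061141  0.162     ] [ 0.52915209 -0.16505482  0.186     ]
pivot from grip [ 0.39395293 -0.13375287] hole top expected [ 0.50575868 -0.16038876]
pin along 0.11760075669386129 lat 0.00040625611042812565 dist 0.11760145840505558
```

```bash
python3 -m pendant '[[-0.0015,0,0.004,0],[-0.002,0,0.006,0],[-0.0015,0,0.005,0],[-0.001,0,0.003,0],[-0.0003,0,0.001,0],[0,0,0,0],[0,0,0,0]]'; python3 -m pendant '[[-0.0002,0,0.001,0],[-0.0002,0,0.001,0],[0,0,0,0],[0,0,0,0]]'
```

```text
time: 7.05
ee_pos: [0.5567, -0.1727, 0.1904]
eef_rot: [0.117, 0.993, -0.0, -0.0]
ft_force: [-0.1, -0.1, -1.1]
width: 0.0138
grip_force: 8.0
time: 7.38
ee_pos: [0.5573, -0.1727, 0.1886]
eef_rot: [0.117, 0.993, 0.0, 0.0]
ft_force: [-0.2, -0.1, 0.2]
width: 0.0137
grip_force: 8.0
```

```bash
python3 -m pendant '[[-0.0003,0,0.001,0],[0,0,0,0],[0,0,0,0]]'; python3 -m pendant '[[-0.0002,0,0.001,0],[0,0,0,0],[0,0,0,0]]'
```

```text
time: 7.63
ee_pos: [0.5576, -0.1728, 0.1875]
eef_rot: [0.117, 0.993, 0.0, 0.0]
ft_force: [-0.5, -0.4, -1.3]
width: 0.0137
grip_force: 8.0
time: 7.88
ee_pos: [0.5578, -0.1729, 0.1865]
eef_rot: [0.117, 0.993, 0.0, 0.0]
ft_force: [1.3, -0.9, -0.5]
width: 0.0136
grip_force: 8.0
```

```bash
python3 -m pendant '[[-0.0002,0,0.0008,0],[0,0,0,0],[0,0,0,0],[0,0,0,0]]'
```

```text
time: 8.22
ee_pos: [0.558, -0.1729, 0.1857]
eef_rot: [0.117, 0.993, 0.0, 0.0]
ft_force: [0.8, -0.1, -1.0]
width: 0.0138
grip_force: 8.0
```

```bash
python3 -m pendant '[[-0.0003,0,0.001,0],[0,0,0,0],[0,0,0,0]]'; python3 -m pendant '[[-0.0002,0,0.001,0],[0,0,0,0],[0,0,0,0]]'
```

```text
time: 8.47
ee_pos: [0.5582, -0.173, 0.1846]
eef_rot: [0.117, 0.993, 0.0, -0.0]
ft_force: [0.5, -0.0, -0.9]
width: 0.0138
grip_force: 8.0
time: 8.72
ee_pos: [0.5584, -0.173, 0.1836]
eef_rot: [0.117, 0.993, 0.0, -0.0]
ft_force: [-0.6, -0.6, -0.2]
width: 0.0137
grip_force: 8.0
```

```bash
python3 -m pendant '[[-0.0002,0,0.001,0],[0,0,0,0],[0,0,0,0]]'
```

```text
time: 8.97
ee_pos: [0.5586, -0.173, 0.1827]
eef_rot: [0.117, 0.993, 0.0, -0.0]
ft_force: [0.8, -0.1, -0.6]
width: 0.0136
grip_force: 8.0
```

```bash
python3 -m pendant '[[-0.0002,0,0.001,0],[0,0,0,0],[0,0,0,0]]'; python3 -m pendant '[[-0.0002,0,0.001,0],[0,0,0,0],[0,0,0,0]]'
```

```text
time: 9.22
ee_pos: [0.5588, -0.173, 0.1816]
eef_rot: [0.117, 0.993, 0.0, -0.0]
ft_force: [-0.2, 0.5, -0.3]
width: 0.0137
grip_force: 8.0
time: 9.47
ee_pos: [0.559, -0.1731, 0.1806]
eef_rot: [0.117, 0.993, 0.0, -0.0]
ft_force: [-0.2, 0.4, -1.2]
width: 0.0137
grip_force: 8.0
```

```bash
python3 -m pendant '[[-0.0002,0,0.001,0],[0,0,0,0],[0,0,0,0]]'; python3 -m pendant '[[-0.0002,0,0.001,0],[0,0,0,0],[0,0,0,0]]'
```

```text
time: 9.72
ee_pos: [0.5592, -0.1732, 0.1797]
eef_rot: [0.117, 0.993, 0.0, 0.0]
ft_force: [-0.6, -0.1, -0.8]
width: 0.0135
grip_force: 8.0
time: 9.97
ee_pos: [0.5594, -0.1732, 0.1786]
eef_rot: [0.117, 0.993, 0.0, -0.0]
ft_force: [-0.0, -0.5, -0.5]
width: 0.0138
grip_force: 8.0
```

```bash
python3 -m pendant '[[-0.0001,0,0.001,0],[0,0,0,0],[0,0,0,0]]'; python3 -m pendant '[[-0.0001,0,0.0007,0],[0,0,0,0],[0,0,0,0]]'
python3 - <<'E'
from h import *; from bench import r
c=r.camera("wrist");im=r.camera("side")["img"]
a=cv2.resize(c["img"][130:270,270:360],None,fx=4.2,fy=4.2,interpolation=2)
b=cv2.resize(im[215:305,295:375],None,fx=5,fy=5,interpolation=2)
o=np.zeros((600,800,3),np.uint8);o[:588,:378]=a[:588];o[:450,390:790]=b
cv2.imwrite("pics/l4.png",o[:,:,::-1]);print(r.read_state()["ft_force"])
E
```

```text
time: 10.22
ee_pos: [0.5595, -0.1733, 0.1777]
eef_rot: [0.117, 0.993, 0.0, 0.0]
ft_force: [0.9, -0.7, -0.6]
width: 0.0132
grip_force: 8.0
time: 10.47
ee_pos: [0.5596, -0.1733, 0.177]
eef_rot: [0.117, 0.993, 0.0, 0.0]
ft_force: [0.1, -0.1, 0.0]
width: 0.0136
grip_force: 8.0
[ 0.54981062  0.41196243 -1.37735149]
```

View pics/l4.png

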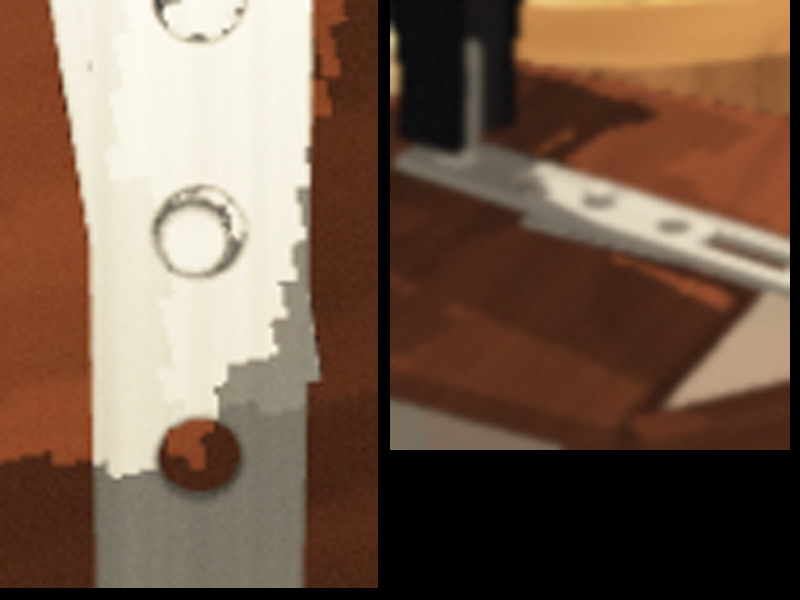

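```bash
python3 -m pendant '[[0,0,0.0005,0],[0,0,0,0],[0,0,0,0]]'; python3 -m pendant '[[0,0,0.0005,0],[0,0,0,0],[0,0,0,0]]'
```

```text
time: 10.82
ee_pos: [0.5597, -0.1733, 0.1768]
eef_rot: [0.117, 0.993, 0.0, 0.0]
ft_force: [-1.7, 0.5, 4.1]
width: 0.0137
grip_force: 8.0
time: 11.07
ee_pos: [0.5597, -0.1733, 0.1767]
eef_rot: [0.117, 0.993, 0.0, 0.0]
ft_force: [-3.2, 1.2, 7.7]
width: 0.0138
grip_force: 8.0
```

```bash
python3 -m pendant '[[0,0,0.0005,0],[0,0,0,0],[0,0,0,0]]'
```

```text
time: 11.32
ee_pos: [0.5598, -0.1733, 0.1764]
eef_rot: [0.117, 0.993, 0.0, 0.0]
ft_force: [-4.1, 1.1, 8.8]
width: 0.0133
grip_force: 8.0
```

```bash
python3 -m pendant '[[0,0,-0.0005,0],[0,0,-0.0005,0],[0,0,0,0]]'; python3 -m pendant '[[0,0,0,0],[0,0,0,0],[0,0,0,0],[0,0,0,0],[0,0,0,0],[0,0,0,0]]' 0.5
```

```text
time: 11.57
ee_pos: [0.5598, -0.1733, 0.1766]
eef_rot: [0.117, 0.993, 0.0, 0.0]
ft_force: [-1.5, 0.3, 4.0]
width: 0.0134
grip_force: 8.0
time: 12.07
ee_pos: [0.5596, -0.1733, 0.1764]
eef_rot: [0.117, 0.993, 0.0, -0.0]
ft_force: [-0.7, -0.7, -1.2]
width: 0.041
grip_force: 0.0
```

Released; withdraw straight up, then check that the stay lies flat.

```bash
python3 -m pendant '[[0,0,-0.008,0],[0,0,-0.016,0],[0,0,-0.02,0],[0,0,-0.02,0],[0,0,-0.02,0],[0,0,-0.02,0],[0,0,0,0],[0,0,0,0]]'
python3 - <<'E'
from h import *; from bench import r
c=r.camera("wrist");im=r.camera("side")["img"];w=dict(camera_matrix=c["camera_matrix"],xyz=c["xyz"],attitude=c["attitude"])
print([d["bbox"] for d in r.outline_of("stay","wrist")[:1]],[d["bbox"] for d in r.outline_of("stay","side")[:1]])
a=cv2.resize(c["img"][80:300,230:400],None,fx=2.35,fy=2.35,interpolation=2)
b=cv2.resize(im[190:310,275:395],None,fx=3.3,fy=3.3,interpolation=2)
o=np.zeros((520,800,3),np.uint8);o[:a.shape[0],:a.shape[1]]=a[:520];o[:b.shape[0],402:402+b.shape[1]]=b
cv2.imwrite("pics/l5.png",o[:,:,::-1]);print(r.read_state()["ee_pos"],r.read_state()["time"])
E
```

```text
time: 12.73
ee_pos: [0.5601, -0.1736, 0.282]
eef_rot: [0.117, 0.993, 0.0, 0.001]
ft_force: [-0.6, -0.1, -0.0]
width: 0.0436
grip_force: 0.0
[[316.8, 128.7, 30.2, 256.0]] [[360.2, 254.0, 122.1, 65.4]]
[ 0.55921497 -0.17309041  0.27966845] 12.9333
```

View pics/l5.png

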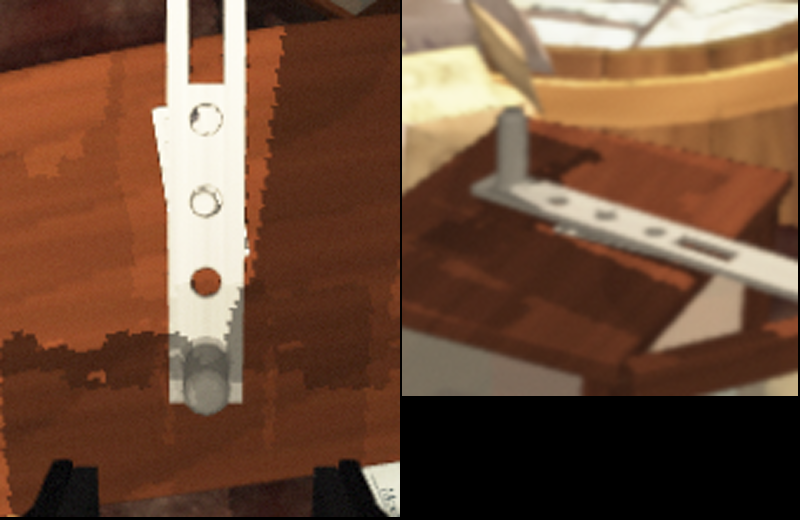

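The view shows the stay lying flat and released. The pin sits inside the middle hole at about (205,202), and the door is open. Handing in.

```bash
python3 -c "
from bench import r
print(r.close_job())"
```

```text
the job is handed in; nothing more can be done
None
```

The stay's middle hole is seated on the pin with the door drawn further open and the knob released. Contact force at the wrist stayed under 10 N, nothing touched the goods as far as I could see, and the job was handed in at about 13 s.

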